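# Close a double-lidded jar and take off the outer lid

## Task

Close the open square jar with its locked double lid: pick the pair up by the metal bar on top, lower it gently until the inner lid is fully home in the jar, and only then, still gripping the bar, turn it anticlockwise (seen from above) to its stop. Then grip the outer lid by its raised square grip and lift it alone, level, about 10 cm up, leaving the inner lid home. Finish holding it still in the air, not put down or let go; leave the jar about where it stood and the other things undisturbed.

Things in the scene. Friction and masses are not known exactly. Their poses are not given: they have to be found in the camera images.
- storage_jar: Open square white stoneware jar, loose, 0.9 kg, standing upright: 80 mm square outside, 80 mm tall, walls 3 mm, square mouth 74 mm. Origin: centre of its underside; z up; x, y square to its sides. The lids fit in any of the four quarter turns.
- inner_lid: Inner lid, 0.2 kg, under the outer lid: 68 mm square plug 12 mm deep, its lower 5 mm chamfered to 58 mm (3 mm free all round in the jar), below an 88 mm square, 5 mm thick flange that rests on the jar's rim. Its stem carries the bar. Origin: centre of the plug's underside (on the worktop at the start; 68 mm above the jar's underside when home); z up, x and y square to its sides.
- lock_bar (a joint): Turn (rad) of the bar about the vertical, growing anticlockwise from above; friction 0.04 N m, stays put; stops at 0 and 1.2. The bar lies along the inner lid's x turned by (value - 1.2) about z. Starts at 0 to 0.25: locked across the slot, the outer lid cannot come off alone. At 1.2 it lies along the slot and the outer lid lifts off over it (surely free from 1.05).
- bar_grip (a point): Centre of the steel lock bar, 26 mm long, 8 mm thick, 20 mm tall (10 mm above and below this point), on the lids' vertical axis, 58 mm above the inner lid's origin. Its x runs along the bar's length. 3 mm of air below the bar, then the flat top of the outer lid's grip. Grip it from above across the 8 mm.
- outer_lid: Outer lid, 0.12 kg, loose on the inner lid: 101 mm square, 4 mm plate, skirt 9 mm down round the flange (3.5 mm play). In its middle a hollow square grip 44x44 mm, its flat top 28 mm above the origin, with a 36x20 mm slot along x for the bar, whose top is 23 mm higher. Origin: centre of the plate's underside, at first 17 mm above the inner lid's origin; z up, x and y parallel to the inner lid's.
- mug_c: Bystander: striped white mug, 84x117x95 mm, origin under its centre. Leave alone.
- salt_shaker: Bystander: salt shaker with a grey top, 44 mm across, 90 mm tall, origin under its centre. Leave alone.
- worktop_jar: Bystander: closed round glass jar with a grey lid, 65 mm across, 100 mm tall, origin under its centre. Leave alone.
Things that resemble listed ones, but are neither listed nor needed, are in the scene too. There is more than one size of the outer_lid; the job needs the middle-sized.

How it is judged (in metres and radians):
On the way, in this order (a step that is already met when the one before it is completed fails the run):
1. the pair of lids, held by the bar and still locked, is fully home in the jar (z of inner_lid in the frame of storage_jar below 0.0715 m and horizontal distance between inner_lid and storage_jar below 0.006 m and angle between inner_lid's own z axis and vertical below 0.05 rad and value of joint lock_bar below 0.7 rad and contact force between the fingers and inner_lid above 0.3 N and z of outer_lid in the frame of inner_lid below 0.024 m), for 0.1 s.
2. the bar is turned to its stop, the lids still home (z of inner_lid in the frame of storage_jar below 0.0715 m and horizontal distance between inner_lid and storage_jar below 0.006 m and angle between inner_lid's own z axis and vertical below 0.05 rad and value of joint lock_bar above 1.02 rad), for 0.1 s.
3. the outer lid is lifted clear while the inner lid stays home (z of inner_lid in the frame of storage_jar below 0.0715 m and horizontal distance between inner_lid and storage_jar below 0.006 m and angle between inner_lid's own z axis and vertical below 0.05 rad and z of outer_lid in the frame of inner_lid above 0.077 m), for 0.1 s.
At the end, for the whole second after the job is handed in: Inner lid home and level in the upright jar (flange within 3.5 mm of the rim, 6 mm of centre, 0.05 rad). Outer lid held in the fingers, still, level within 0.25 rad, at least 60 mm above its place, touching neither inner lid nor jar; fingers off the inner lid (all of step 3 and angle between storage_jar's own z axis and vertical below 0.05 rad and height (world z) of storage_jar below 0.01 m and angle between outer_lid's own z axis and vertical below 0.25 rad and linear speed of each of outer_lid, inner_lid below 0.03 m/s and contact force between the fingers and outer_lid above 0.5 N and contact force between each of outer_lid, the fingers and inner_lid below 0.1 N and contact force between outer_lid and storage_jar below 0.1 N); the arm keeps its last pose, push and grip.
It fails at once if the bar is unlocked while the inner lid is not home in the jar (lid raised more than 6 mm or beside the jar) (value of joint lock_bar above 0.75 rad and (z of inner_lid in the frame of storage_jar above 0.074 m or horizontal distance between inner_lid and storage_jar above 0.02 m)).
It fails at once if the lids are let go more than 17 mm above their seat (height (world z) of inner_lid above 0.085 m and contact force between the fingers and inner_lid below 0.02 N and contact force between the fingers and outer_lid below 0.02 N).
It fails at once if the square jar is shoved more than 40 mm or tipped (distance of storage_jar from where it was at the start of the episode above 0.04 m or angle between storage_jar's own z axis and vertical above 0.3 rad).
It fails at once if the mug, salt shaker or glass jar is moved more than 30 mm (distance of any of mug_c, salt_shaker, worktop_jar from where it was at the start of the episode above 0.03 m).
It also fails if it takes over 61 s, if anything falls off the work surface, if the arm or the gripper's body presses on something with over 40 N, if the wrist force passes 120 N, or if a joint passes its speed limit or range.

## Robot

A 7-joint arm with a two-finger parallel gripper is mounted at the origin on a cart in front of the work surface, level with it; the furniture and walls round the work are solid. World frame = base frame: x ahead of the robot, y to its left, z up, the work surface at z = 0. Lengths are in mm, angles in degrees, forces in N, time in s.
With the tool pointing down it reaches from about 400 to 875 mm from the base axis. Payload 6.5 kg.
Tool frame: the origin (TCP) lies at the very end of the fingers, on their centre line; the grasp point (between the pads) lies 19 mm behind it (tcp_to_grasp is the distance from the TCP to the grasp point, in mm); z points along the fingers, y is the line along which they close (so a half turn about z gives the same grasp; the last joint's range is limited). The gripper opens to 88 mm and grips with 3 to 60 N. Pads are 18 mm wide; open, the fingers measure 123 mm over their backs; the gripper's body (75 mm by 187 mm) begins 45 mm behind the grasp point.
Start: joints at [-72.548, 30.733, -0.252, 88.115, 0.149, 61.152, -4.079], TCP at [235.529, 605.819, 238.716] pointing down, gripper open.
Joint ranges: [-154.64, 154.64], [-21.42, 123.67], [-72.66, 72.17], [13.99, 137.28], [-74.86, 254.86], [10.95, 109.41], [-158.01, 158.01]. Speed limits (degrees/s): [136.94, 136.94, 180, 180, 180, 180, 180].

## Interface

Orientations are given as [roll, pitch, yaw] about the fixed x, y, z axes, in that order (R = Rz(yaw) Ry(pitch) Rx(roll)).
In Python, from workcell import * gives the robot as it stands.
- The arm moves only by the shell command python3 -m jog 'ROWS'. ROWS is JSON, a list of rows, each a list of 7 numbers: the shift along the tool's x, y, z in m, then the turn, a rotation vector about the tool's x, y, z in rad, then the closure, from 0 (fully open) to 1 (shut). In form: [[x, y, z, rx, ry, rz, hand], ...]. A call has 1 to 12 rows; each row shifts and turns the commanded pose from where the row before left it, along the tool's axes as they then stand; what a row does not reach is not made up. A row lasts 1/8 s, in which the tool goes at most 62.5 mm and 10.7 degrees, less where a joint would pass 70% of its speed; a pose out of reach is approached as far as the arm can. A call is refused whole if a number of a shift passes 0.0625 or a number of a turn 0.188, either way. A call with a gripper value outside its range is refused whole. The fingers move at their own pace and stop on an object; the grip force is fixed at half the most. Time passes only in rows, so rows that do not move let the fingers close. It gives the time, the measured TCP pose, the force, the opening and the grip force at its end, in the units of the state.
- get_obs(): the state, without advancing time (a new reading comes with each control period).
- camera(name): name is "scene" or "top" or "wrist"; returns a dict with "img" (420x560x3 uint8, blue, green, red), "vfov" (degrees; the focal length in pixels is half the picture's height over the tangent of half this angle, whatever the lens; pixels are square), "cx", "cy" (the principal point, pixels), "rvec" (rotation vector, rad) and "tvec" (3), from world to camera coordinates, as OpenCV has them. Camera axes: x right, y down, z forward; pixel columns grow to the right and rows downward; lengths in mm; the calibration is good to about 2 mm. The wrist camera is an equidistant fisheye: a pixel r from the principal point sees the ray r / f radians off the axis. A picture is of the moment at which its call begins. There is no depth.
- job_done(): hands the job in; it is judged then, once.
The state is a dict: "t": time; "q": joint angles; "qvel": joint speeds; "joint_efforts": joint torques, N m; "tcp_pos": TCP position; "tool_rot": TCP orientation; "ft_force": force on the tool from outside, world axes, zero at the start; "ft_torque": the same for the moment, N m; "finger_gap": finger opening in mm; "gripper_force": force on a finger pad.
Only numpy, scipy, OpenCV 4.12 (cv2) and the standard library are available. Lean on these libraries where they do the work, as an engineer would, in place of code of your own. Each camera call takes 0.05 s, during which the arm holds its last target. There are 200 camera calls.

## Working session

There is one attempt and no reset: what is moved stays moved. The work goes in short steps, Python scripts to look and compute and a shell command to move; the robot and the scene stay as the last step left them, time stands still between calls to the robot, and variables do not carry over. Pictures are saved under pics/ and viewed, at most 10 in all, crops included, and the job is handed in when it is done.

```bash
mkdir -p pics; cat > h.py <<'E'
from workcell import *
import numpy as np, cv2
from scipy.spatial.transform import Rotation as Ro
def ray(c,u,v,z):
    h=c["img"].shape[0]; f=h/2/np.tan(np.radians(c["vfov"])/2)
    d=np.array([(u-c["cx"])/f,(v-c["cy"])/f,1.])
    R=cv2.Rodrigues(np.array(c["rvec"],float))[0]; t=np.array(c["tvec"],float).ravel()
    o=-R.T@t; d=R.T@d
    return (o+d*(z-o[2])/d[2])
def rayw(c,u,v,z):
    h=c["img"].shape[0]; f=h/2/np.tan(np.radians(c["vfov"])/2)
    p=np.array([u-c["cx"],v-c["cy"]]); r=np.hypot(*p); th=r/f
    d=np.array([*(p/max(r,1e-9)*np.sin(th)),np.cos(th)])
    R=cv2.Rodrigues(np.array(c["rvec"],float))[0]; t=np.array(c["tvec"],float).ravel()
    o=-R.T@t; d=R.T@d
    return (o+d*(z-o[2])/d[2])
E
python3 - <<'E'
from h import *
import pickle
for n in("top","scene"):
    c=camera(n);cv2.imwrite(f"pics/{n}0.png",c["img"]);pickle.dump(c,open(n+"0.pkl","wb"))
    print({k:v for k,v in c.items() if k!="img"})
print(get_obs())
E
```

```text
{'vfov': 57.31233502038122, 'cx': 286.1899763576408, 'cy': 213.9856038670847, 'rvec': array([ 2.10549088, -2.13083268,  0.19459494]), 'tvec': array([  39.13494329,  517.28313594, 1154.36854065])}
{'vfov': 47.65772050824953, 'cx': 286.09633013307473, 'cy': 208.9849452762096, 'rvec': array([ 2.01649528, -1.04367539,  0.5274263 ]), 'tvec': array([-276.22020602,  308.6517841 , 1065.99134241])}
{'t': 0.1, 'q': array([-72.54733847,  30.77220102,  -0.25540724,  88.16295298,
         0.147846  ,  61.15469997,  -4.07827852]), 'qvel': array([-0.05363559, -0.01512108, -0.04111112, -0.17654172, -0.02199331,
       -0.0202475 , -0.08584448]), 'joint_efforts': array([ 2.80212611e-03, -5.72068620e+01,  9.93997268e-01, -2.52231932e+01,
       -5.61154447e-02,  1.34418302e-02,  4.87521379e-05]), 'tcp_pos': array([235.33434984, 605.30959023, 237.95151236]), 'tool_rot': array([-1.79910614e+02,  5.08770576e-03,  1.58760043e+02]), 'ft_force': array([ 1.39708988, -0.49557934, -0.18941053]), 'ft_torque': array([ 0.00263167, -0.02520986,  0.04482539]), 'gripper_force': 0.0, 'finger_gap': 88.26080391076508}
```

View pics/top0.png

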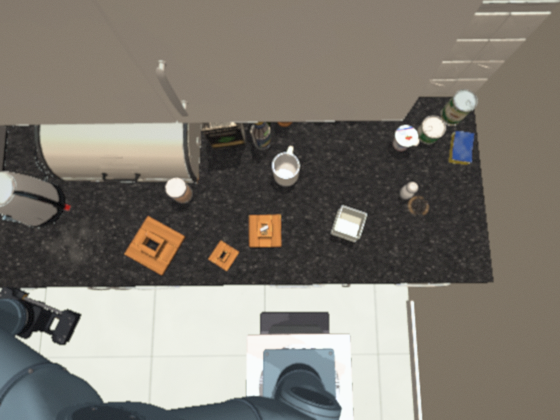

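View pics/scene0.png

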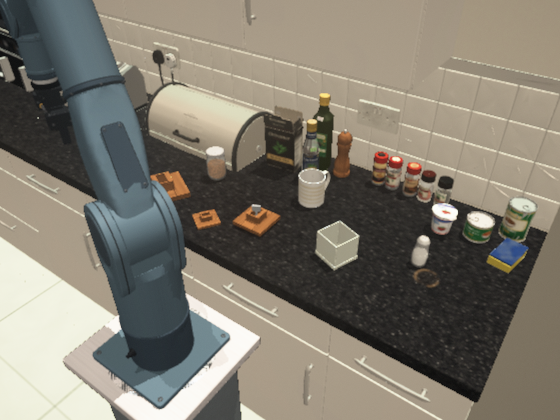

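Top view shows three wooden lids. The one at (155,245) is large with an empty slot, (224,256) is small, and (265,231) is middle-sized with a steel bar, so it fits the description. The white jar is at (349,224), the mug at (286,168), the salt shaker at (409,190) and the glass jar at (179,190). I'll confirm in an enlarged crop.

```bash
python3 - <<'E'
from h import *
i=cv2.imread("pics/top0.png")
a=cv2.resize(i[205:260,240:295],None,fx=7,fy=7,interpolation=cv2.INTER_CUBIC)
b=cv2.resize(i[197:252,322:377],None,fx=7,fy=7,interpolation=cv2.INTER_CUBIC)
cv2.imwrite("pics/crop0.png",np.hstack([a,b]))
E
```

```text
(no output)
```

View pics/crop0.png

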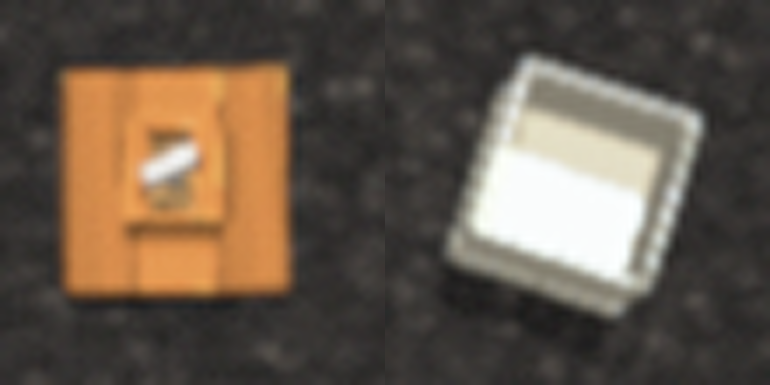

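The crop confirms it: the middle lid is the one with the steel bar, centred at crop (170,163). Its plate corners are at (62,68), (287,66), (291,294) and (66,297). The jar rim's upper corners are at (530,57) and (703,118).

```bash
python3 - <<'E'
from h import *
import pickle
c=pickle.load(open("top0.pkl","rb"))
L=lambda u,v,z:ray(c,240+u/7-.43,205+v/7-.43,z)[:2]
J=lambda u,v,z:ray(c,322+(u-385)/7-.43,197+v/7-.43,z)[:2]
P=np.array([L(*p,21) for p in((62,68),(287,66),(291,294),(66,297))]);print(P,P.mean(0))
e=np.roll(P,-1,0)-P;print(np.linalg.norm(e,axis=1),np.degrees(np.arctan2(e[:,1],e[:,0])))
print("bar",L(170,163,68)); b=L(198,148,68)-L(142,178,68);print(np.linalg.norm(b),np.degrees(np.arctan2(b[1],b[0])))
Q=np.array([J(*p,80) for p in((530,57),(703,118),(642,290),(455,240))]);print(Q,Q.mean(0))
e=np.roll(Q,-1,0)-Q;print(np.linalg.norm(e,axis=1),np.degrees(np.arctan2(e[:,1],e[:,0])))
for n,u,v,z in(("mug",286,165,95),("salt",411,187,90),("glass",178,188,100)):print(n,ray(c,u,v,z)[:2])
w=camera("wrist");R=cv2.Rodrigues(np.array(w["rvec"],float))[0];print(w["vfov"],w["cx"],w["cy"],-R.T@np.array(w["tvec"]).ravel(),R)
E
```

```text
[[523.79300272 154.37854274]
 [523.40859378  51.15500057]
 [418.65369819  50.23025533]
 [418.52117055 151.78850356]] [471.09411631 101.88807555]
[103.22425795 104.7589772  101.55833469 105.30368917] [ -90.21337098 -179.49422294   90.07476764    1.40938348]
bar [471.7504446  101.74921328]
27.74939137894378 -62.11717670631288
[[ 538.57071681 -139.36446794]
 [ 510.43127072 -213.53663171]
 [ 435.43540294 -183.50780742]
 [ 458.14552089 -103.87481031]] [ 485.64572784 -160.07092934]
[79.3305635  80.78434547 82.80799289 87.90749648] [-110.77575072  158.1785208    74.08265731  -23.81068637]
mug [663.02476516  31.52833973]
salt [ 589.0959242  -349.99524492]
glass [592.81079343 361.29701737]
65.70646984690485 282.8361468965447 216.12849125188484 [158.34229055 636.44646179 384.90154786] [[ 3.62525859e-01  9.31973664e-01 -3.02709538e-04]
 [ 8.84715174e-01 -3.44040756e-01  3.14507582e-01]
 [ 2.93008639e-01 -1.14284943e-01 -9.49254913e-01]]
```

```bash
python3 -m jog '[[-0.0335,-0.032,0.0033,0,0,0,0],[-0.0335,-0.032,0.0033,0,0,0,0],[-0.0335,-0.032,0.0033,0,0,0,0],[-0.0335,-0.032,0.0033,0,0,0,0],[-0.0335,-0.032,0.0033,0,0,0,0],[-0.0335,-0.032,0.0033,0,0,0,0],[-0.0335,-0.032,0.0033,0,0,0,0],[-0.0335,-0.032,0.0033,0,0,0,0],[-0.0335,-0.032,0.0033,0,0,0,0],[-0.0335,-0.032,0.0033,0,0,0,0],[-0.0335,-0.032,0.0033,0,0,0,0],[-0.0335,-0.032,0.0033,0,0,0,0]]'
python3 -m jog '[[0,0,0,0,0,0.178,0],[0,0,0,0,0,0.178,0],[0,0,0,0,0,0.178,0],[0,0,0,0,0,0.178,0],[0,0,0,0,0,0,0],[0,0,0,0,0,0,0]]'
python3 - <<'E'
from h import *
import pickle
o=get_obs();print(o["tcp_pos"],o["tool_rot"],o["q"])
w=camera("wrist");pickle.dump(w,open("w1.pkl","wb"));cv2.imwrite("pics/w1.png",cv2.resize(w["img"],(800,600),interpolation=cv2.INTER_CUBIC))
E
```

```text
t: 1.65
tcp_pos: [471.5, 100.9, 199.0]
tool_rot: [180.0, 0.0, 158.8]
ft_force: [-0.1, 0.1, -0.1]
finger_gap: 88.1
gripper_force: 0.0
t: 2.4
tcp_pos: [471.0, 102.3, 199.1]
tool_rot: [-180.0, 0.0, 118.2]
ft_force: [0.8, 0.0, 0.5]
finger_gap: 88.2
gripper_force: 0.0
[470.99119939 102.31080399 199.07312774] [-1.79992634e+02  1.38463399e-03  1.18169466e+02] [-33.20719328  17.95754163  18.69251249 116.01194591  -7.7367214
  47.18951012  18.07884426]
```

View pics/w1.png

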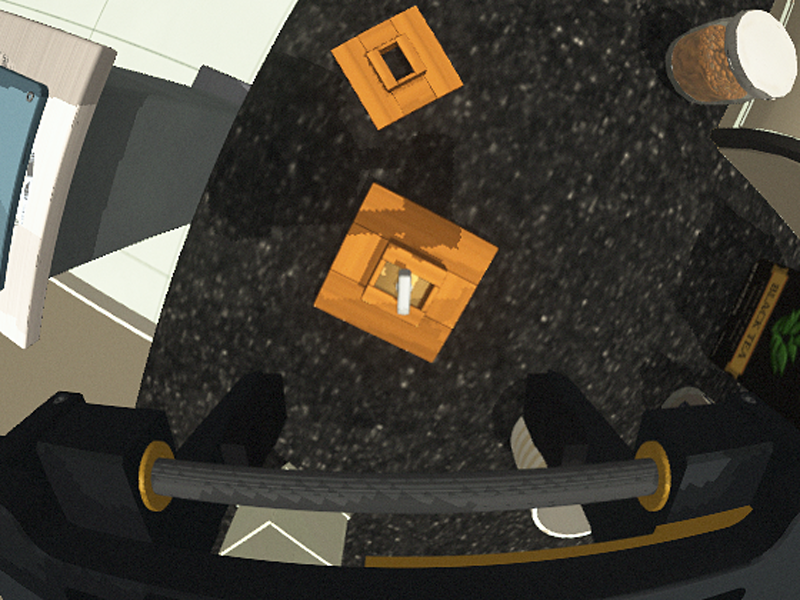

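The wrist view shows the locked bar almost in line with tool x, with its top at about (404,280) in the 800-pixel picture. The plate corners are at (373,182), (498,248), (434,362) and (314,305).

```bash
python3 - <<'E'
from h import *
import pickle
c=pickle.load(open("w1.pkl","rb"));s=.7
R=cv2.Rodrigues(np.array(c["rvec"],float))[0];print(-R.T@np.array(c["tvec"]).ravel())
P=np.array([rayw(c,u*s,v*s,21)[:2] for u,v in((373,182),(498,248),(434,362),(314,305))]);print(P.round(1),P.mean(0))
e=np.roll(P,-1,0)-P;print(np.linalg.norm(e,axis=1),np.degrees(np.arctan2(e[:,1],e[:,0])))
i=cv2.resize(c["img"][165:240,250:320],None,fx=8,fy=8,interpolation=cv2.INTER_CUBIC);cv2.imwrite("pics/w1c.png",i)
E
```

```text
[431.55004321 175.70712213 346.03557572]
[[419.9 152.6]
 [520.4 153.7]
 [523.2  54. ]
 [422.   52.2]] [471.37349219 103.14386284]
[100.50850436  99.75018349 101.22282002 100.40492095] [   0.63764489  -88.37569098 -178.98622578   91.21145862]
```

View pics/w1c.png

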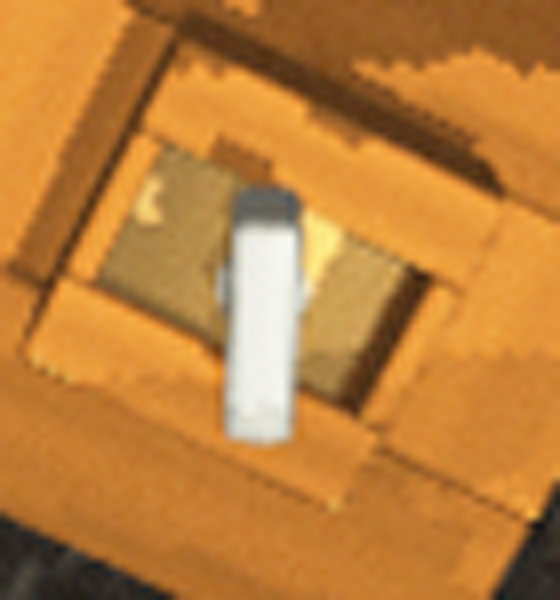

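The bar's top face runs from about (265,222) to (260,437) in the crop. The dark patch above it is the bar's end face.

```bash
python3 - <<'E'
from h import *
import pickle
c=pickle.load(open("w1.pkl","rb"))
a,b=[rayw(c,250+u/8-.45,165+v/8-.45,68)[:2] for u,v in((265,222),(260,437))]
print(a,b,(a+b)/2,np.linalg.norm(b-a),np.degrees(np.arctan2(*(b-a)[::-1])))
E
```

```text
[464.56373533 114.30621566] [475.85764052  91.99867072] [470.21068793 103.15244319] 25.00357685499835 -63.14773401641255
```

```bash
python3 -m jog '[[0.001,0,0.03,0,0,0,0],[0,0,0.04,0,0,0,0],[0,0,0.04,0,0,0,0],[0,0,0.02,0,0,0,0],[0,0,0.011,0,0,0,0],[0,0,0.006,0,0,0,0.3],[0,0,0.004,0,0,0,0.5],[0,0,0,0,0,0,0.6]]'
```

```text
t: 3.45
tcp_pos: [470.9, 103.3, 48.4]
tool_rot: [180.0, 0.0, 118.0]
ft_force: [0.4, -0.9, -0.5]
finger_gap: 60.5
gripper_force: 0.0
```

```bash
python3 -m jog '[[0,0,0.0005,0,0,0,1],[0,0,0,0,0,0,1],[0,0,0,0,0,0,1],[0,0,0,0,0,0,1],[0,0,0,0,0,0,1],[0,0,0,0,0,0,1]]'
```

```text
t: 4.2
tcp_pos: [470.5, 103.0, 47.6]
tool_rot: [-180.0, 0.0, 118.0]
ft_force: [-0.6, -0.6, 0.3]
finger_gap: 7.6
gripper_force: 30.0
```

```bash
python3 -m jog '[[0,0,-0.008,0,0,0,1],[0,0,-0.02,0,0,0,1],[0,0,-0.03,0,0,0,1],[0,0,-0.03,0,0,0,1],[0,0,-0.03,0,0,0,1],[0,0,-0.012,0,0,0,1],[0,0,0,0,0,0,1]]' && python3 -m jog '[[-0.015,-0.0073,0,0,0,0,1],[-0.03,-0.0145,0,0,0,0,1],[-0.039,-0.0188,0,0,0,0,1],[-0.039,-0.0188,0,0,0,0,1],[-0.039,-0.0188,0,0,0,0,1],[-0.039,-0.0188,0,0,0,0,1],[-0.039,-0.0188,0,0,0,0,1],[-0.039,-0.0188,0,0,0,0,1],[-0.039,-0.0188,0,0,0,0,1],[-0.03,-0.0145,0,0,0,0,1],[-0.0063,-0.003,0,0,0,0.12,1]]' && python3 -m jog '[[0,0,0,0,0,0.126,1],[0,0,0,0,0,0.126,1],[0,0,0,0,0,0,1],[0,0,0,0,0,0,1]]'
python3 - <<'E'
from h import *
import pickle
w=camera("wrist");pickle.dump(w,open("w2.pkl","wb"));cv2.imwrite("pics/w2.png",cv2.resize(w["img"],(800,600),interpolation=cv2.INTER_CUBIC))
E
```

```text
t: 5.08
tcp_pos: [470.7, 103.3, 177.9]
tool_rot: [179.9, -0.0, 118.0]
ft_force: [0.4, 0.5, -4.8]
finger_gap: 7.6
gripper_force: 30.0
t: 6.45
tcp_pos: [483.2, -294.2, 176.4]
tool_rot: [-179.8, 0.0, 110.6]
ft_force: [-0.3, 0.4, -3.6]
finger_gap: 7.8
gripper_force: 30.0
t: 6.95
tcp_pos: [485.0, -290.3, 176.9]
tool_rot: [-179.9, -0.0, 96.8]
ft_force: [0.2, 0.2, -3.6]
finger_gap: 7.8
gripper_force: 30.0
```

View pics/w2.png

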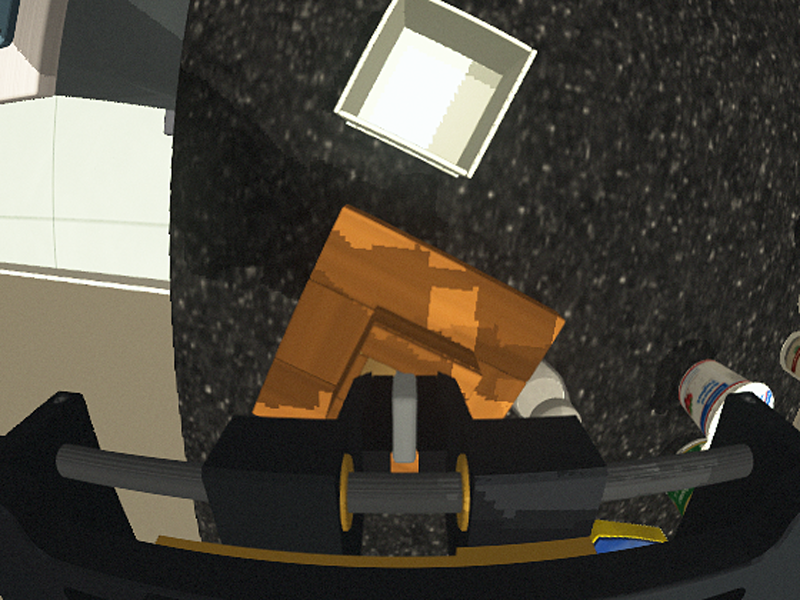

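The picture shows jar rim corners at (335,111), (473,177) and (537,50), and held lid plate corners at (345,206) and (566,320).

```bash
python3 - <<'E'
from h import *
import pickle
c=pickle.load(open("w2.pkl","rb"));s=.7
A,B,C=[rayw(c,u*s,v*s,80)[:2] for u,v in((335,111),(473,177),(537,50))]
ang=lambda e:np.degrees(np.arctan2(e[1],e[0]))
print("jar",A,B,C,(A+C)/2,[np.linalg.norm(x) for x in(B-A,C-B)],ang(B-A),ang(C-B))
D,E,F=[rayw(c,u*s,v*s,150.3)[:2] for u,v in((345,206),(566,320),(255,416))]
e=E-D;print("lid",D,E,np.linalg.norm(e),ang(e),np.linalg.norm(F-D),ang(D-F)); 
n=np.array([e[1],-e[0]])/np.linalg.norm(e);print("centre",(D+E)/2+n*50.5)
E
```

```text
jar [ 436.02564611 -185.10032735] [ 511.25652699 -211.4599266 ] [ 536.72373458 -136.83386152] [ 486.37469035 -160.96709443] [np.float64(79.71520501000332), np.float64(78.85193879352732)] -19.30957810279438 71.15706193403061
lid [ 454.62200032 -226.97051422] [ 548.44001756 -261.58527164] 100.00000895685393 -20.251861810559266 102.07345312005671 70.44765691427695
centre [ 484.05055801 -291.65598739]
```

```bash
python3 -m jog '[[0.014,0.0018,0,0,0,-0.017,1],[0.03,0.0044,0,0,0,0,1],[0.035,0.0051,0,0,0,0,1],[0.035,0.0051,0,0,0,0,1],[0.0142,0.0021,0,0,0,0,1],[0,0,0.015,0,0,0,1],[0,0,0.02,0,0,0,1],[0,0,0.01,0,0,0,1],[0,0,0,0,0,0,1],[0,0,0,0,0,0,1]]'
```

```text
t: 8.25
tcp_pos: [487.6, -161.1, 133.0]
tool_rot: [180.0, 0.0, 97.6]
ft_force: [0.5, -0.8, -4.0]
finger_gap: 8.1
gripper_force: 30.0
```

```bash
python3 -m jog '[[0,-0.001,0.003,0,0,0,1],[0,0,0.003,0,0,0,1],[0,0,0.002,0,0,0,1],[0,0,0.002,0,0,0,1],[0,0,0.001,0,0,0,1],[0,0,0,0,0,0,1]]'; python3 -m jog '[[0,0,0.0015,0,0,0,1],[0,0,0.0015,0,0,0,1],[0,0,0.001,0,0,0,1],[0,0,0,0,0,0,1]]'
```

```text
t: 9.0
tcp_pos: [486.4, -160.5, 121.6]
tool_rot: [-180.0, -0.0, 97.6]
ft_force: [-0.6, 0.2, -3.7]
finger_gap: 7.8
gripper_force: 30.0
t: 9.5
tcp_pos: [486.3, -160.6, 117.5]
tool_rot: [-180.0, 0.0, 97.6]
ft_force: [-0.2, 0.4, -3.5]
finger_gap: 8.0
gripper_force: 30.0
```

```bash
python3 -m jog '[[0,0,0.001,0,0,0,1],[0,0,0.0005,0,0,0,1],[0,0,0.0005,0,0,0,1],[0,0,0,0,0,0,1]]'; python3 -m jog '[[0,0,0.0005,0,0,0,1],[0,0,0.0005,0,0,0,1],[0,0,0,0,0,0,1]]'
```

```text
t: 10.0
tcp_pos: [486.4, -160.5, 115.7]
tool_rot: [180.0, -0.0, 97.6]
ft_force: [-0.5, -0.4, -2.0]
finger_gap: 7.5
gripper_force: 30.0
t: 10.38
tcp_pos: [486.5, -160.6, 115.6]
tool_rot: [180.0, -0.0, 97.6]
ft_force: [-2.9, 1.8, 9.7]
finger_gap: 7.6
gripper_force: 30.0
```

```bash
python3 -m jog '[[0,0,-0.0003,0,0,0,1],[0,0,0,0,0,-0.06,1],[0,0,0,0,0,-0.1,1],[0,0,0,0,0,-0.12,1],[0,0,0,0,0,-0.12,1],[0,0,0,0,0,-0.12,1],[0,0,0,0,0,-0.12,1],[0,0,0,0,0,-0.12,1],[0,0,0,0,0,-0.12,1],[0,0,0,0,0,-0.1,1],[0,0,0,0,0,0,1]]'; python3 -c "
from h import *
o=get_obs();print(o['ft_torque'],o['q'])"
```

```text
t: 11.75
tcp_pos: [485.1, -161.5, 115.6]
tool_rot: [-179.9, -0.1, 153.8]
ft_force: [-6.5, -0.7, 9.9]
finger_gap: 7.9
gripper_force: 30.0
[-0.16931826  1.29751662  0.04146666] [  4.79330169  28.0579412   10.77090651 114.69623965  -8.14062964
  38.04587558  84.51782478]
```

```bash
python3 -m jog '[[0,0,0,0,0,-0.05,1],[0,0,0,0,0,-0.03,1],[0,0,0,0,0,-0.02,1],[0,0,0,0,0,0,1]]'; python3 -c "
from h import *
o=get_obs();print(o['ft_torque'],o['q'][6])"
```

```text
t: 12.25
tcp_pos: [485.1, -161.7, 115.6]
tool_rot: [-179.9, -0.1, 159.4]
ft_force: [-6.0, -0.9, 10.0]
finger_gap: 7.7
gripper_force: 30.0
[-0.26560808  1.3555627  -0.00565826] 89.15298580903946
```

```bash
python3 -m jog '[[0,0,0,0,0,-0.02,1],[0,0,0,0,0,0,1]]'; python3 -c "
from h import *
o=get_obs();print(o['ft_torque'],o['q'][6])"; python3 -m jog '[[0,0,0,0,0,-0.02,1],[0,0,0,0,0,0,1]]'; python3 -c "
from h import *
o=get_obs();print(o['ft_torque'],o['q'][6])"
```

```text
t: 12.5
tcp_pos: [485.0, -161.7, 115.6]
tool_rot: [-179.9, -0.1, 160.6]
ft_force: [-6.2, -1.1, 10.4]
finger_gap: 7.9
gripper_force: 30.0
[-0.3207684   1.39752896  0.02837531] 90.08838015253147
t: 12.75
tcp_pos: [485.1, -161.8, 115.6]
tool_rot: [-179.9, -0.1, 161.7]
ft_force: [-5.8, -1.4, 10.2]
finger_gap: 7.6
gripper_force: 30.0
[-0.24413572  1.39053257 -0.13440613] 91.0148307128864
```

```bash
python3 -m jog '[[0,0,0,0,0,0,0.6],[0,0,0,0,0,0,0],[0,0,0,0,0,0,0],[0,0,0,0,0,0,0],[0,0,-0.01,0,0,0,0],[0,0,-0.03,0,0,0,0],[0,0,-0.03,0,0,0,0],[0,0,0,0,0,0,0],[0,0,0,0,0,0,0]]'
python3 - <<'E'
from h import *
import pickle
w=camera("wrist");pickle.dump(w,open("w3.pkl","wb"));cv2.imwrite("pics/w3.png",cv2.resize(w["img"],(800,600),interpolation=cv2.INTER_CUBIC))
E
```

```text
t: 13.88
tcp_pos: [486.1, -160.4, 184.7]
tool_rot: [180.0, -0.0, 161.8]
ft_force: [-0.4, 0.8, -0.3]
finger_gap: 88.0
gripper_force: 0.0
```

View pics/w3.png

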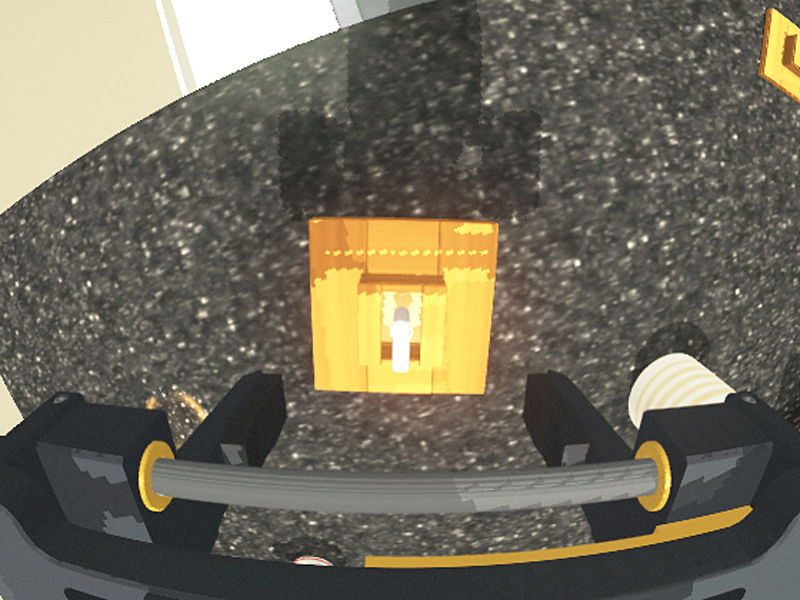

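The bar now lies along the slot and the lids are seated. Plate corners are at (309,218), (498,220), (485,394) and (316,389). Grip top corners are at about (359,283), (445,286), (442,367) and (361,364), and the bar's top face runs from (401,322) to (400,371).

```bash
python3 - <<'E'
from h import *
import pickle
c=pickle.load(open("w3.pkl","rb"));s=.7
for n,z,pts in(("plate",89,((309,218),(498,220),(485,394),(316,389))),("grip",113,((359,283),(445,286),(442,367),(361,364))),("bar",136,((401,322),(400,371)))):
    P=np.array([rayw(c,u*s,v*s,z)[:2] for u,v in pts]);e=np.roll(P,-1,0)-P
    print(n,P.mean(0),np.linalg.norm(e,axis=1).round(1),np.degrees(np.arctan2(e[:,1],e[:,0])).round(1))
E
```

```text
plate [ 484.60852307 -159.80744866] [100.3 103.5 101.2 101.2] [  71.2  -18.9 -110.1  160.5]
grip [ 484.9406947  -159.94561036] [42.1 43.7 42.2 43.5] [  69.7  -18.6 -110.6  161.3]
bar [ 486.21997756 -160.90761939] [24.4 24.4] [-19.4 160.6]
```

```bash
python3 -m jog '[[0.001,0,0.02,0,0,0.014,0],[0,0,0.03,0,0,0,0],[0,0,0.025,0,0,0,0],[0,0,0.01,0,0,0,0],[0,0,0.005,0,0,0,0],[0,0,0.0015,0,0,0,0],[0,0,0,0,0,0,0.2],[0,0,0,0,0,0,0.4],[0,0,0,0,0,0,0.5],[0,0,0,0,0,0,0.6],[0,0,0,0,0,0,0.6],[0,0,0,0,0,0,0.6]]'; python3 -m jog '[[0,0,0,0,0,0,1],[0,0,0,0,0,0,1],[0,0,0,0,0,0,1]]'
```

```text
t: 15.42
tcp_pos: [485.5, -160.4, 93.5]
tool_rot: [-180.0, 0.0, 161.0]
ft_force: [-0.7, -0.6, 2.2]
finger_gap: 43.6
gripper_force: 30.0
t: 15.8
tcp_pos: [485.4, -160.4, 93.5]
tool_rot: [-180.0, 0.0, 161.0]
ft_force: [-0.6, -0.7, 2.9]
finger_gap: 43.9
gripper_force: 30.0
```

```bash
python3 -m jog '[[0,0,-0.001,0,0,0,1],[0,0,-0.002,0,0,0,1],[0,0,-0.002,0,0,0,1],[0,0,-0.002,0,0,0,1],[0,0,-0.002,0,0,0,1],[0,0,0,0,0,0,1]]'
```

```text
t: 16.55
tcp_pos: [485.6, -160.3, 102.6]
tool_rot: [180.0, 0.0, 161.0]
ft_force: [0.0, -0.2, -1.7]
finger_gap: 43.5
gripper_force: 30.0
```

Only the outer lid's weight is carried (about 1.5 N), so I'll continue the lift.

```bash
python3 -m jog '[[0,0,-0.004,0,0,0,1],[0,0,-0.008,0,0,0,1],[0,0,-0.01,0,0,0,1],[0,0,-0.012,0,0,0,1],[0,0,-0.015,0,0,0,1],[0,0,-0.015,0,0,0,1],[0,0,-0.015,0,0,0,1],[0,0,-0.01,0,0,0,1],[0,0,-0.004,0,0,0,1],[0,0,0,0,0,0,1],[0,0,0,0,0,0,1],[0,0,0,0,0,0,1]]'
python3 - <<'E'
from h import *
print(get_obs()["ft_force"])
c=camera("scene");cv2.imwrite("pics/s2.png",cv2.resize(c["img"][120:320,230:450],None,fx=3,fy=3-.01))
E
```

```text
t: 18.05
tcp_pos: [485.1, -160.2, 195.0]
tool_rot: [-180.0, -0.0, 161.0]
ft_force: [0.1, -1.2, -1.1]
finger_gap: 43.5
gripper_force: 30.0
[ 0.05985756 -1.15492273 -1.13613711]
```

View pics/s2.png

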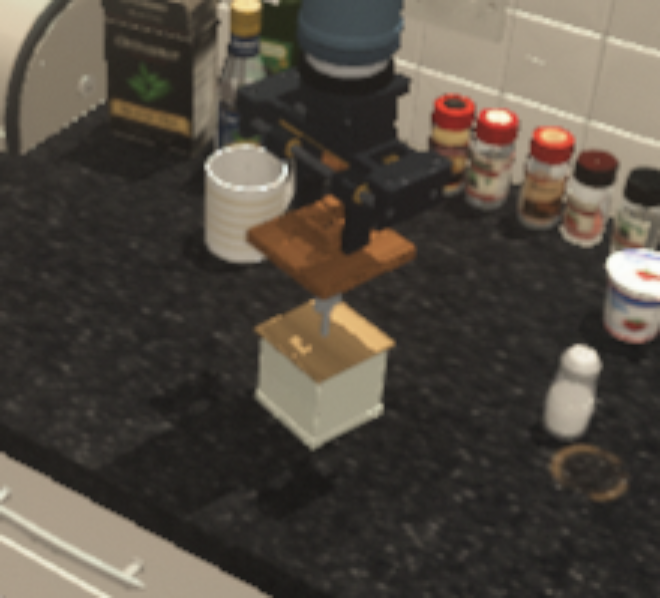

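The picture shows the outer lid held level at about (330,245). The inner lid sits home on the jar at (325,340) with its stem standing free, and the bystanders are undisturbed.

```bash
python3 -c "
from workcell import *
print(job_done())"
```

```text
the job is handed in; nothing more can be done
None
```

I handed the job in at about 18 s: the inner lid is home in the jar with its bar turned to the stop, and the outer lid is held level about 10 cm up; the last picture shows the bystanders where they stood, but no verdict came back.

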